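# Roll down a slatted panel

## Task

The four dark slats laid in the framed panel still stand proud of its frame. Take the hand roller by its wooden grip and, pressing down steadily, roll it along the panel across all four slats until each is flush with the frame; press with the roller, not with the fingers. Then stand the roller back on the bare worktop on its rollers and let go, leaving the push block where it is.

Things in the scene. Friction and masses are not known exactly. Their poses are not given: they have to be found in the camera images.
- roller: hand roller standing on its own two black rubber rollers in a steel fork, wooden block grip on top; 72 x 72 mm, 104 mm high, about 0.33 kg. Origin: centre of its underside, where the rollers touch the worktop; x = direction it rolls (both ways), y = along the axles, z up. Rollers 36 mm in diameter, 60 mm wide, axles 20 mm ahead of and behind the centre, turning freely
- roller_grip (a point): centre of the roller's wooden grip, 82 mm above its underside. The grip is a block 40 mm (roller x) x 28 mm (roller y) x 44 mm high; the fork's steel top lies 38 mm below this point. The grip is sprung: it sinks straight down towards the fork by up to 12 mm, taking about 4 N to start and about 1 N per further mm
- panel: framed panel fixed on the worktop, 190 mm (its x) x 130 mm (its y). Origin: centre of its underside, z up. Light wood frame, top 22 mm above the worktop; in it four dark slats side by side fill 120 mm (x) by 90 mm (y) about the centre, each 30 mm along x. They start 4 mm above the frame in stiff adhesive; a slat goes down under about 3 N and stays where it is pushed
- push_block: bystander: a push block with a flat white base and a bow handle, no rollers, 80 x 200 x 78 mm, loose; origin: centre of its underside
- slat_1 (a joint): how far the slat centred at -45 mm along the panel's x axis has been pressed down, in m: 0 = 4 mm proud of the frame, 0.004 = flush with the frame
- slat_2 (a joint): how far the slat centred at -15 mm along the panel's x axis has been pressed down, in m: 0 = 4 mm proud of the frame, 0.004 = flush with the frame
- slat_3 (a joint): how far the slat centred at 15 mm along the panel's x axis has been pressed down, in m: 0 = 4 mm proud of the frame, 0.004 = flush with the frame
- slat_4 (a joint): how far the slat centred at 45 mm along the panel's x axis has been pressed down, in m: 0 = 4 mm proud of the frame, 0.004 = flush with the frame
Mind the look-alikes: they are no part of the job. Leave any pink look-alike of the roller alone.

How it is judged:
By the outcome, as a careful person would: the job done as asked, in the order asked, and still so for the second after the job is handed in, with the robot touching nothing.
It also fails if it takes over 64 s, if anything falls off the work surface, if the arm or the gripper's body presses on something with over 40 N, if the wrist force passes 120 N, or if a joint passes its speed limit or range.

## Robot

A 6-joint arm with a two-finger parallel gripper is mounted at the origin on a cart in front of the work surface, level with it; the furniture and walls round the work are solid. World frame = base frame: x ahead of the robot, y to its left, z up, the work surface at z = 0. Lengths are in mm, angles in rad, forces in N, time in s.
With the tool pointing down it reaches from about 150 to 775 mm from the base axis. Payload 6.1 kg.
Tool frame: the origin (TCP) lies midway between the tips of the shut fingers; the grasp point (between the pads) lies 19 mm behind it; z points along the fingers, y is the line along which they close (so a half turn about z gives the same grasp; the last joint's range is limited). The gripper opens to 85 mm and grips with 20 to 120 N. Pads are 22 mm wide; open, the fingers measure 114 mm over their backs; the gripper's body (76 mm by 85 mm) begins 54 mm behind the grasp point. The pads swing forward as they close: fully open they stand 13 mm farther back than shut.
Start: joints at [1.241, 0.126, -0.04, 1.405, 0, 1.571], TCP at [170.016, 496.692, 231.295] pointing down, gripper open.
Joint ranges: [-2.72, 2.72], [-0.95, 1.95], [-1.27, 1.35], [-1.78, 2.02], [-1.46, 1.47], [-3.14, 3.14]. Speed limits (rad/s): [2.39, 2.39, 3.01, 3.14, 3.14, 3.14].

## Interface

Orientations are given as a rotation vector (axis times angle).
In Python, from cell import * gives the robot as it stands.
- The arm moves only by the shell command python3 -m pendant 'ROWS' [OPENING] [FORCE]. ROWS is JSON, one flat list of numbers, 4 for each row, row after row: the shift along the tool's x, y, z in mm, then the turn about the tool's z in degrees. In form: [tx, ty, tz, spin, tx, ty, tz, spin, ...]. A call has 1 to 8 rows; each row shifts and turns the commanded pose from where the row before left it, along the tool's axes as they then stand; what a row does not reach is not made up. A row lasts 1/10 s, in which the tool goes at most 50 mm and 8.59 degrees, less where a joint would pass 70% of its speed; a pose out of reach is approached as far as the arm can. A call with a gripper value outside its range is refused whole. OPENING is the opening, from -1 (shut) to 1 (fully open), set as the call begins (- or left out, the last holds). The fingers move at their own pace and stop on an object; FORCE is the grip in N (left out, the last holds). Time passes only in rows, so rows that do not move let the fingers close. It gives the time, the measured TCP pose, the force, the opening and the grip force at its end, in the units of the state.
- get_state(): the state, without advancing time (a new reading comes with each control period).
- capture(name): name is "side" or "top" or "wrist"; returns the picture (384x512x3 uint8, red, green, blue); there is no depth.
- calibration(name): a dict with "mtx" (3x3 intrinsics, pixels), "k1" (the pictures are not rectified: a ray, as slopes to the right and down, at radius r is drawn at 1 + k1 r^2 times it, then the intrinsics apply), "cam_to_world" (4x4, takes a point from camera to world coordinates); the wrist camera has in their place "T_tool_cam" (4x4, takes a point from camera to tool coordinates, whose origin is the TCP and whose axes are the flange's). Camera axes: x right, y down, z forward; pixel columns grow to the right and rows downward; lengths in mm; the calibration is good to about 2 mm. A picture is of the moment at which its call begins: read the wrist's pose just before it. calibration takes no time and is no camera call.
- close_job(): hands the job in; it is judged then, once.
The state is a dict: "clock": time; "joints": joint angles; "qvel": joint speeds; "joint_torque": joint torques, N m; "tcp_pos": TCP position; "orientation": TCP orientation; "contact_force": force on the tool from outside, world axes, zero at the start; "ft_torque": the same for the moment, N m; "width": finger opening in mm; "finger_force": force on a finger pad.
Only numpy, scipy, OpenCV 4.12 (cv2) and the standard library are available. Lean on these libraries where they do the work, as an engineer would, in place of code of your own. Each camera call takes 0.05 s, during which the arm holds its last target. There are 200 camera calls.

## Working session

There is one attempt and no reset: what is moved stays moved. The work goes in short steps, Python scripts to look and compute and a shell command to move; the robot and the scene stay as the last step left them, time stands still between calls to the robot, and variables do not carry over. Pictures are saved under pics/ and viewed, at most 10 in all, crops included, and the job is handed in when it is done.

```bash
mkdir -p pics; cat > h.py <<'E'
from cell import *
import numpy as np, cv2
from scipy.spatial.transform import Rotation as R
def T(name, st=None):
    c=calibration(name)
    if name!="wrist": return c, np.array(c["cam_to_world"])
    st=st or get_state(); A=np.eye(4); A[:3,:3]=R.from_rotvec(st["orientation"]).as_matrix(); A[:3,3]=st["tcp_pos"]
    return c, A@np.array(c["T_tool_cam"])
def pt(name,u,v,z,st=None):
    c,M=T(name,st); K=np.array(c["mtx"],float); 
    d=np.array([(u-K[0,2])/K[0,0],(v-K[1,2])/K[1,1]]); s=d.copy()
    for _ in range(20): s=d/(1+c["k1"]*(s@s))
    r=M[:3,:3]@np.array([s[0],s[1],1]); o=M[:3,3]
    return (o+r*(z-o[2])/r[2]).round(1)
def snap(name,f,crop=None,sc=1.5):
    st=get_state(); im=np.array(capture(name))[:,:,::-1]
    cv2.imwrite("pics/raw_"+f,im)
    if crop: x0,y0,x1,y1=crop; im=im[y0:y1,x0:x1]
    cv2.imwrite("pics/"+f,cv2.resize(im,None,fx=sc,fy=sc,interpolation=cv2.INTER_CUBIC)); return st
E
python3 - <<'E'
from h import *
a=snap("top","top.png"); snap("side","side.png")
print(a["clock"],R.from_rotvec(a["orientation"]).as_matrix().round(3).tolist(),a["contact_force"],a["width"])
E
```

```text
0.0 [[-0.946, 0.324, -0.001], [0.324, 0.946, -0.002], [0.0, -0.002, -1.0]] [-0.54192181  0.25235584  1.09648435] 85.55244956890304
```

View pics/top.png

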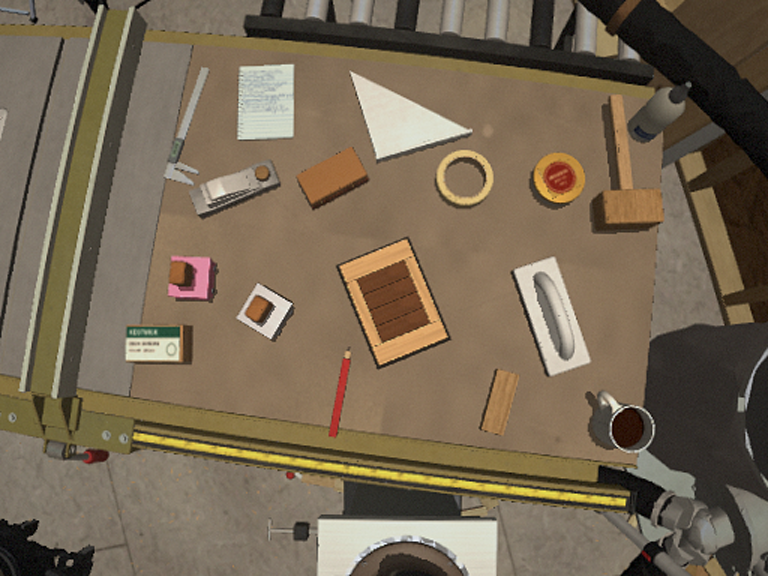

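View pics/side.png

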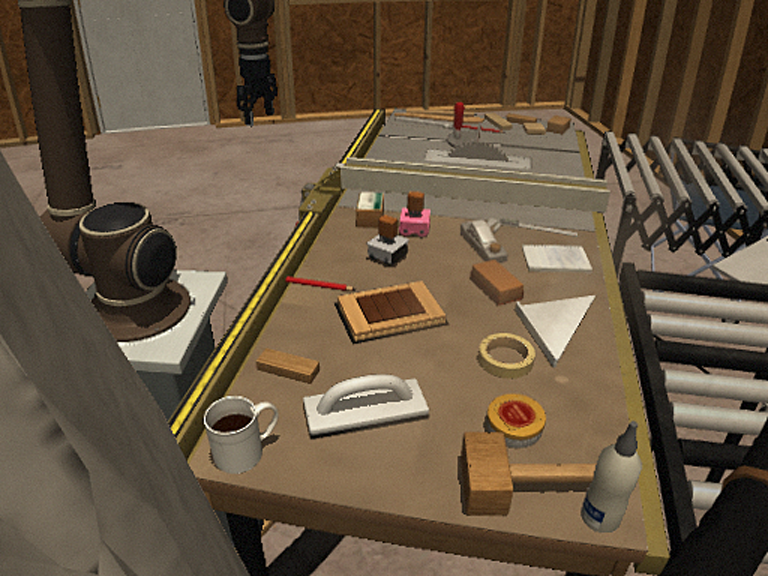

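The top view shows the roller (white/grey) at display (265,311), the pink look-alike at (190,277), the panel centred at (393,302), and the push block at (550,316). Next I'll take an enlarged crop of the roller and panel.

```bash
python3 - <<'E'
from h import *
im=cv2.imread("pics/raw_top.png")[150:255,145:310]
cv2.imwrite("pics/c1.png",cv2.resize(im,None,fx=4.8,fy=4.8,interpolation=cv2.INTER_CUBIC))
for u,v in [(337,268),(408,238),(449,340),(380,366)]: print(pt("top",u/1.5,v/1.5,22))
E
```

```text
[592.4 127.6  22. ]
[647.    2.2  22. ]
[466.7 -70.1  22. ]
[420.8  49.9  22. ]
```

View pics/c1.png

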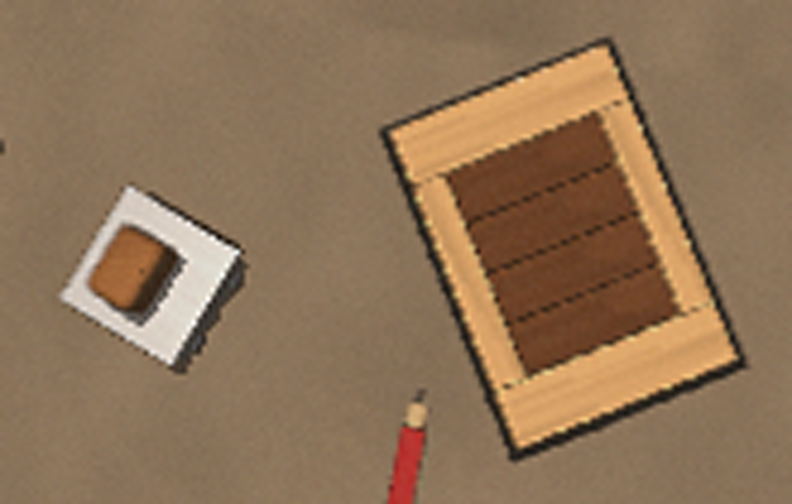

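The crop shows the panel outline corners at (385,130),(610,40),(743,363),(515,457), and the roller's top plate corners at (130,187),(243,250),(175,368),(63,298).

```bash
python3 - <<'E'
from h import *
f=lambda x,y,z: pt("top",145+x/4.8,150+y/4.8,z)
P=np.array([f(*p,22) for p in [(385,130),(610,40),(743,363),(515,457)]]);print(P,P.mean(0))
Q=np.array([f(*p,44) for p in [(130,187),(243,250),(175,368),(63,298)]]);print(Q,Q.mean(0))
for A in(P,Q):
  for i in range(4):
    d=A[(i+1)%4]-A[i]; print(np.hypot(*d[:2]).round(1),np.degrees(np.arctan2(d[1],d[0])).round(1))
c=calibration("wrist");print(np.array(c["T_tool_cam"]).round(2),c["mtx"])
s=get_state();Rm=R.from_rotvec(s["orientation"]).as_matrix()
for t in[[*Q.mean(0)[:2],231]]:print(Rm.T@(np.array(t)-s["tcp_pos"]))
print(np.degrees(np.arctan2(Rm[1,0],Rm[0,0])))
E
```

```text
[[596.7 126.2  22. ]
 [647.9   2.   22. ]
 [469.5 -71.3  22. ]
 [417.6  52.6  22. ]] [532.925  27.375  22.   ]
[[561.5 262.8  44. ]
 [527.6 199.9  44. ]
 [463.6 235.4  44. ]
 [500.7 297.9  44. ]] [513.35 249.    44.  ]
134.3 -67.6
192.9 -157.7
134.3 112.7
193.6 22.3
71.5 -118.3
73.2 151.0
72.7 59.3
70.2 -30.0
[[   0.     -0.95   -0.31   78.02]
 [   1.      0.      0.      0.2 ]
 [  -0.     -0.31    0.95 -142.92]
 [   0.      0.      0.      1.  ]] [[299.85626713   0.         261.68466035]
 [  0.         299.85626713 189.26928991]
 [  0.           0.           1.        ]]
[-4.05043635e+02 -1.22792049e+02 -2.23980769e-01]
161.10346933070454
```

```bash
python3 -m pendant '[-42,-15,0,0,-42,-15,0,0,-42,-15,0,0,-42,-15,0,0,-42,-15,0,0,-42,-15,0,0,-42,-15,0,0,-42,-15,0,0]'; python3 -m pendant '[0,0,0,0,0,0,0,0]'; python3 - <<'E'
from h import *
s=snap("wrist","w1.png"); print(s["tcp_pos"],s["contact_force"])
E
```

```text
clock: 0.9
tcp_pos: [450.1, 272.8, 231.0]
orientation: [-0.516, -3.099, 0.0]
contact_force: [0.3, 0.5, -0.2]
width: 85.4
finger_force: 0.0
clock: 1.1
tcp_pos: [449.5, 273.5, 230.7]
orientation: [-0.519, -3.097, 0.001]
contact_force: [-0.4, 0.6, 0.1]
width: 85.5
finger_force: 0.0
[449.47846739 273.45303383 230.6664387 ] [-0.41884629  0.59996176  0.06298812]
```

View pics/w1.png

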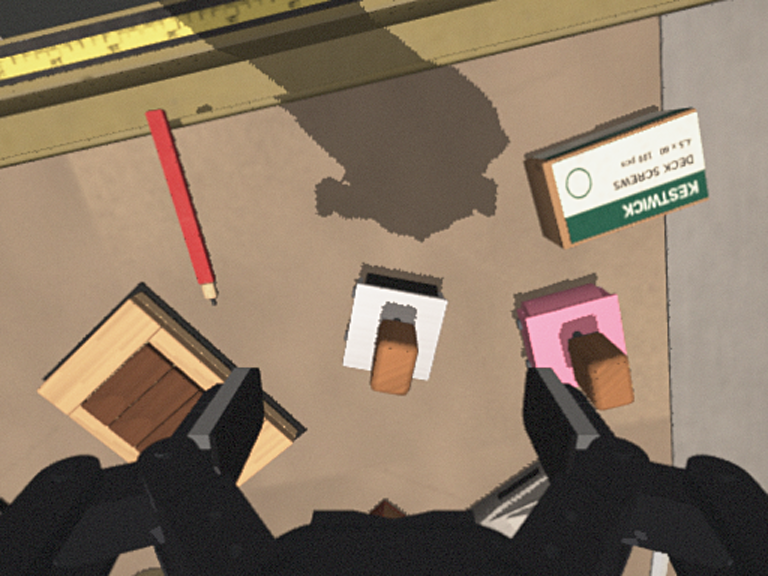

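The wrist view shows the roller's plate at (400,330), its grip top around (394,370), and a black roller running along the image-horizontal near edge. So the axles lie roughly along tool y, and the roller's x axis is at about 150° in the world. I'll enlarge it for a precise reading.

```bash
python3 - <<'E'
from h import *
im=cv2.imread("pics/raw_w1.png")[170:275,215:315]
cv2.imwrite("pics/c2.png",cv2.resize(im,None,fx=5.5,fy=5.5,interpolation=cv2.INTER_CUBIC))
E
```

```text
(no output)
```

View pics/c2.png

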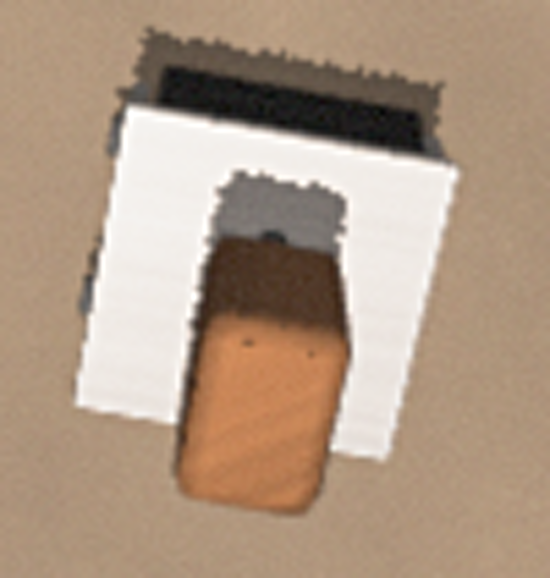

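The enlargement gives the grip's top corners as (205,312),(348,332),(318,515),(178,493) and the plate corners as (125,105),(458,168),(385,460),(78,405).

```bash
python3 - <<'E'
from h import *
s=get_state()
f=lambda x,y,z: pt("wrist",215+x/5.5,170+y/5.5,z,s)
G=np.array([f(*p,104) for p in [(205,312),(348,332),(318,515),(178,493)]]);Q=np.array([f(*p,44) for p in [(125,105),(458,168),(385,460),(78,405)]])
for A in(G,Q):
  print(A.mean(0))
  for i in range(4):
    d=A[(i+1)%4]-A[i]; print(np.hypot(*d[:2]).round(1),np.degrees(np.arctan2(d[1],d[0])).round(1))
Rm=R.from_rotvec(s["orientation"]).as_matrix()
c=(G.mean(0)+Q.mean(0))/2
for m in (G.mean(0),Q.mean(0),c): print(m,Rm.T@(np.array([*m[:2],63])-s["tcp_pos"]),np.degrees(np.arctan2(Rm[1,0],Rm[0,0])))
E
```

```text
[513.575 253.25  104.   ]
26.0 62.3
37.7 -26.4
26.5 -118.9
37.2 152.8
[515.4   252.725  44.   ]
71.8 59.8
71.3 -30.1
70.1 -120.2
71.3 151.2
[513.575 253.25  104.   ] [-68.19820376   1.40564534 167.79973138] 161.0574912060405
[515.4   252.725  44.   ] [-70.09479467   1.50150571 167.79780235] 161.0574912060405
[514.4875 252.9875  74.    ] [-69.14649922   1.45357552 167.79876686] 161.0574912060405
```

```bash
python3 -m pendant '[-35,1,0,0,-34,0.5,0,0,0,0,30,5.5,0,0,30,5.5,0,0,30,0,0,0,30,0,0,0,30,0,0,0,14,0]' 1; python3 -m pendant '[0,0,0,0,0,0,0,0]'; python3 - <<'E'
from h import *
s=get_state();Rm=R.from_rotvec(s["orientation"]).as_matrix()
print(s["joints"],np.degrees(np.arctan2(Rm[1,0],Rm[0,0])), Rm[:,2], Rm.T@(np.array([514.5,253,67])-s["tcp_pos"]))
E
```

```text
clock: 1.95
tcp_pos: [512.2, 254.0, 64.6]
orientation: [-0.806, -3.033, 0.004]
contact_force: [-1.2, -0.3, -0.4]
width: 85.1
finger_force: 0.0
clock: 2.15
tcp_pos: [514.8, 254.2, 68.3]
orientation: [0.809, 3.035, 0.001]
contact_force: [0.8, -0.9, 0.2]
width: 85.3
finger_force: 0.0
[ 4.58664897e-01  2.64433526e-01 -2.30848488e-01  1.07468707e+00
  4.74705295e-05  9.79349315e-01] 150.16697290570855 [ 7.20723249e-04  4.08826222e-04 -9.99999657e-01] [-0.32251734 -1.23916124  1.323749  ]
```

```bash
python3 -m pendant '[0,0,1,0,0,0,0,0,0,0,0,0,0,0,0,0,0,0,0,0,0,0,0,0,0,0,0,0,0,0,0,0]' -1 60; python3 -m pendant '[0,0,-10,0,0,0,-20,0,0,0,-20,0,0,0,-10,0,0,0,0,0,0,0,0,0]'; python3 - <<'E'
from h import *
s=get_state();Rm=R.from_rotvec(s["orientation"]).as_matrix()
print(s["joints"],np.degrees(np.arctan2(Rm[1,0],Rm[0,0])),s["tcp_pos"])
snap("side","s2.png",(200,60,330,230),3.5)
E
```

```text
clock: 2.95
tcp_pos: [515.0, 253.4, 66.6]
orientation: [0.81, 3.035, 0.0]
contact_force: [-1.4, -0.8, 2.7]
width: 27.1
finger_force: 62.8
clock: 3.55
tcp_pos: [514.5, 253.3, 125.6]
orientation: [-0.81, -3.035, 0.001]
contact_force: [-0.6, 0.1, -4.0]
width: 27.4
finger_force: 62.2
[ 4.57438964e-01  2.36859082e-01 -1.37347402e-01  1.19754981e+00
  3.23192691e-05  9.79214397e-01] 150.1044563652269 [514.50459013 253.28227527 125.55710331]
```

View pics/s2.png

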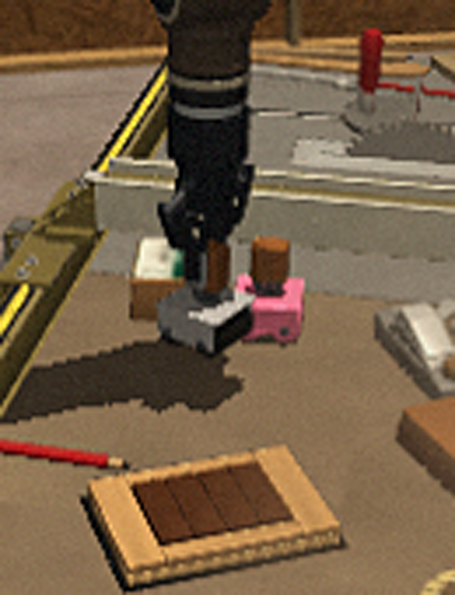

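```bash
python3 -m pendant '[-13,-27,0,0,-13,-27,0,0,-13,-27,0,0,-13,-27,0,0,-13,-27,0,0,-13,-26,0,0,-13,-26,0,0,-16,-26,0,0]'; python3 -m pendant '[0,0,0,-7.47,0,0,0,-7.47,0,0,0,-7.47,0,0,0,-7.47,0,0,0,-7.47,0,0,0,-7.47,0,0,0,-7.47,0,0,0,0]'; python3 -m pendant '[0,0,0,0,0,0,0,0]';python3 - <<'E'
from h import *
s=snap("wrist","w3.png");Rm=R.from_rotvec(s["orientation"]).as_matrix()
print(s["joints"],np.degrees(np.arctan2(Rm[1,0],Rm[0,0])),s["tcp_pos"],s["contact_force"])
E
```

```text
clock: 4.4
tcp_pos: [500.2, 14.4, 125.1]
orientation: [-0.809, -3.033, 0.001]
contact_force: [0.7, -0.5, -3.3]
width: 27.3
finger_force: 62.1
clock: 5.2
tcp_pos: [500.7, 15.4, 125.1]
orientation: [0.61, -3.08, -0.001]
contact_force: [-0.5, -0.0, -4.7]
width: 27.3
finger_force: 62.2
clock: 5.4
tcp_pos: [501.2, 15.4, 125.8]
orientation: [0.607, -3.082, -0.0]
contact_force: [0.7, 1.1, -2.4]
width: 27.5
finger_force: 62.2
[ 3.07769937e-02  1.03698061e-01 -2.96582755e-01  1.17130140e+00
  2.51961922e-05 -3.57991384e-01] -157.7252070906659 [501.15378498  15.43632771 125.84735262] [ 0.65172769  1.06704207 -2.42384829]
```

View pics/w3.png

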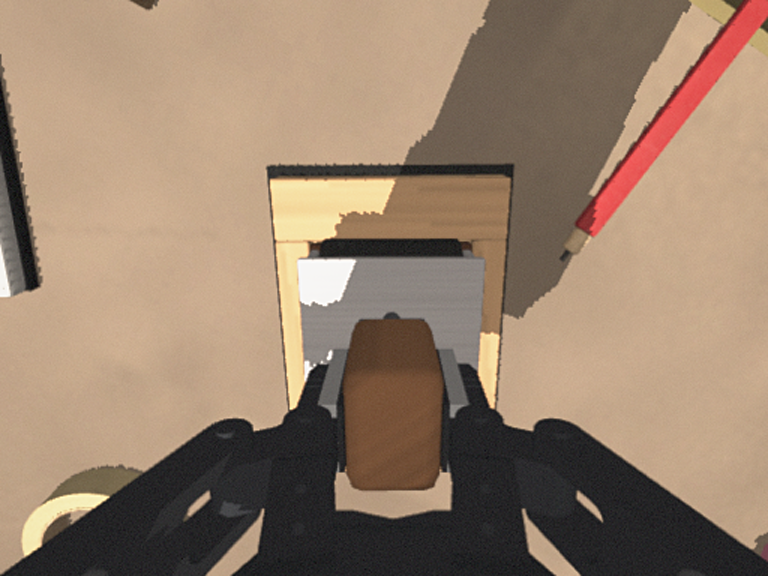

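The roller hangs square over the panel. The frame's near top edge runs from (270,177) to (512,177), and the inner frame edge is at row 240.

```bash
python3 - <<'E'
from h import *
s=get_state();Rm=R.from_rotvec(s["orientation"]).as_matrix()
for u,v in [(270,177),(512,177),(275,240),(508,240)]:
  p=pt("wrist",u/1.5,v/1.5,22,s); print(p,(Rm.T@(p-s["tcp_pos"])).round(1))
E
```

```text
[472.  -67.5  22. ] [ 58.5 -65.7 104. ]
[422.8  52.3  22. ] [ 58.5  63.8 104. ]
[503.8 -54.6  22. ] [ 24.1 -65.8 104. ]
[454.3  65.9  22. ] [ 24.2  64.5 104. ]
```

```bash
python3 -m pendant '[-1.5,-0.8,12,0,0,0,12,0,0,0,7,0,0,0,0,0]'; for i in 1; do python3 -m pendant '[0,0,2,0,0,0,2,0,0,0,2,0,0,0,0,0,0,0,0,0]'; done; python3 -m pendant '[0,0,2,0,0,0,2,0,0,0,0,0,0,0,0,0]'
```

```text
clock: 5.85
tcp_pos: [502.1, 15.2, 93.5]
orientation: [0.609, -3.079, -0.001]
contact_force: [-0.5, -0.4, -3.1]
width: 26.9
finger_force: 62.3
clock: 6.35
tcp_pos: [503.6, 15.3, 89.8]
orientation: [-0.61, 3.081, -0.0]
contact_force: [-0.2, -0.1, 1.4]
width: 27.2
finger_force: 62.9
clock: 6.75
tcp_pos: [503.6, 15.2, 85.8]
orientation: [-0.61, 3.081, -0.0]
contact_force: [-0.2, -0.4, 5.5]
width: 27.3
finger_force: 63.4
```

```bash
python3 -m pendant '[0,0,2,0,0,0,2,0,0,0,1,0,0,0,0,0,0,0,0,0]'; python3 -m pendant '[-4,0,0,0,-4,0,0,0,-4,0,0,0,-4,0,0,0,-4,0,0,0,-4,0,0,0,-4,0,0,0,-4,0,0,0]';  python3 -m pendant '[-5,0,0,0,-5,0,0,0,-5,0,0,0,-5,0,0,0,-5,0,0,0,-5,0,0,0,-5,0,0,0,-2,0,0,0]'
```

```text
clock: 7.25
tcp_pos: [504.0, 15.3, 81.5]
orientation: [-0.61, 3.079, -0.001]
contact_force: [-0.3, -0.4, 9.2]
width: 27.5
finger_force: 63.8
clock: 8.05
tcp_pos: [533.7, 27.5, 81.5]
orientation: [-0.61, 3.079, -0.001]
contact_force: [-1.4, -0.7, 9.3]
width: 27.4
finger_force: 63.7
clock: 8.85
tcp_pos: [568.1, 41.8, 81.6]
orientation: [-0.61, 3.079, -0.0]
contact_force: [0.0, -0.1, 9.6]
width: 27.4
finger_force: 63.8
```

```bash
python3 -m pendant '[0,0,2,0,5,0,0,0,9,0,0,0,9,0,0,0,9,0,0,0,9,0,0,0,9,0,0,0,9,0,0,0]';  python3 -m pendant '[11,0,0,0,0,0,0,0,-7,0,0,0,-10,0,0,0,-10,0,0,0,-10,0,0,0,-10,0,0,0,-10,0,0,0]'; python3 -m pendant '[-7,0,0,0,-7,0,0,0,0,0,0,0]'; python3 - <<'E'
from h import *
s=get_state();print(s["tcp_pos"],s["contact_force"])
E
```

```text
clock: 9.65
tcp_pos: [513.5, 19.4, 80.0]
orientation: [-0.609, 3.078, 0.001]
contact_force: [1.1, 0.8, 11.7]
width: 27.1
finger_force: 63.9
clock: 10.45
tcp_pos: [556.1, 37.0, 79.8]
orientation: [-0.61, 3.079, 0.0]
contact_force: [-1.6, 0.7, 10.6]
width: 27.5
finger_force: 63.9
clock: 10.75
tcp_pos: [569.8, 42.6, 79.9]
orientation: [-0.61, 3.078, 0.001]
contact_force: [0.5, 0.5, 10.7]
width: 27.5
finger_force: 63.9
[569.83748132  42.64024793  79.89502781] [ 0.53241735  0.46084442 10.71905335]
```

```bash
python3 -m pendant '[0,0,-5,0,0,0,-20,0,0,0,-21,0,-2,25,0,0,-3,35,0,0,-3,35,0,0,-3,35,0,0,-3,35,0,0]'; python3 -m pendant '[-3,35,0,0,0,0,0,0,0,0,0,0]'; python3 - <<'E'
from h import *
a=snap("top","t4.png",(165,140,310,260),5.2);snap("side","s4.png",(190,130,310,240),6)
print(a["tcp_pos"],a["contact_force"])
E
```

```text
clock: 11.55
tcp_pos: [516.5, 200.6, 122.9]
orientation: [0.609, -3.079, 0.001]
contact_force: [0.6, -0.8, -3.2]
width: 27.2
finger_force: 63.9
clock: 11.85
tcp_pos: [506.4, 233.6, 123.1]
orientation: [0.613, -3.079, 0.002]
contact_force: [0.1, -0.3, -3.7]
width: 27.2
finger_force: 63.8
[506.39149083 233.57709769 123.09749749] [ 0.06874068 -0.25677567 -3.73282959]
```

View pics/t4.png

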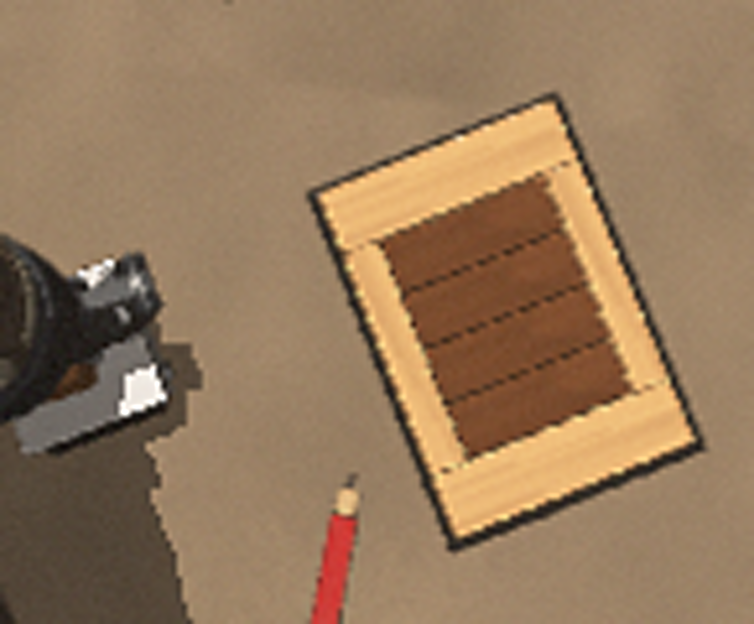

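View pics/s4.png

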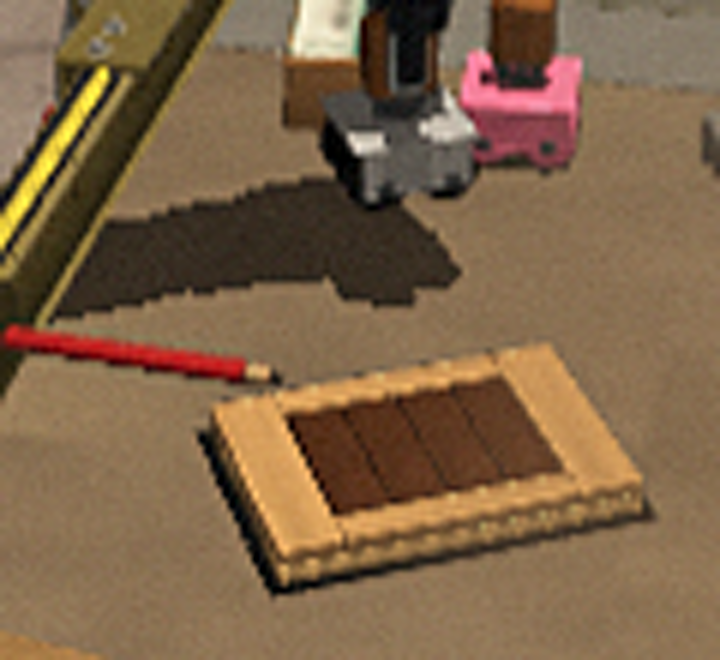

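All four slats look flush: dark, with no visible rim, in both views. Bare worktop lies under the roller.

```bash
python3 -m pendant '[0,0,20,0,0,0,20,0,0,0,10,0,0,0,3,0,0,0,0,0,0,0,0,0,0,0,0,0]'; python3 -m pendant '[0,0,1.5,0,0,0,1,0,0,0,0,0,0,0,0,0]'
```

```text
clock: 12.65
tcp_pos: [508.0, 233.5, 72.3]
orientation: [-0.609, 3.08, 0.001]
contact_force: [0.1, 0.2, -2.7]
width: 27.5
finger_force: 63.8
clock: 13.05
tcp_pos: [507.3, 233.4, 68.8]
orientation: [0.61, -3.082, 0.0]
contact_force: [0.2, 0.1, -3.1]
width: 27.1
finger_force: 63.8
```

```bash
python3 -m pendant '[0,0,1,0,0,0,1,0,0,0,0,0,0,0,0,0]'; python3 -m pendant '[0,0,0.5,0,0,0,0,0,0,0,0,0]'
```

```text
clock: 13.45
tcp_pos: [507.5, 233.4, 66.9]
orientation: [-0.61, 3.081, 0.0]
contact_force: [0.8, -0.2, -1.7]
width: 27.1
finger_force: 64.0
clock: 13.75
tcp_pos: [507.7, 233.4, 66.8]
orientation: [-0.61, 3.081, 0.0]
contact_force: [-0.5, -0.5, 2.4]
width: 27.4
finger_force: 64.6
```

Force has gone from about −3 N to +2.4 N, so the roller is standing on the worktop. I'll release it and retreat.

```bash
python3 -m pendant '[0,0,0,0,0,0,0,0,0,0,0,0,0,0,0,0,0,0,0,0,0,0,0,0,0,0,0,0,0,0,0,0]' 1; python3 -m pendant '[0,0,-10,0,0,0,-25,0,0,0,-40,0,0,0,-40,0,0,0,-40,0,0,0,0,0,0,0,0,0,0,0,0,0]'; python3 - <<'E'
from h import *
snap("side","s5.png");
E
```

```text
clock: 14.55
tcp_pos: [507.3, 233.3, 66.3]
orientation: [0.61, -3.082, 0.0]
contact_force: [-0.4, 0.5, 0.6]
width: 85.5
finger_force: 0.0
clock: 15.35
tcp_pos: [506.9, 233.2, 220.5]
orientation: [0.61, -3.081, 0.0]
contact_force: [-0.6, -0.1, -0.7]
width: 85.4
finger_force: 0.0
```

View pics/s5.png

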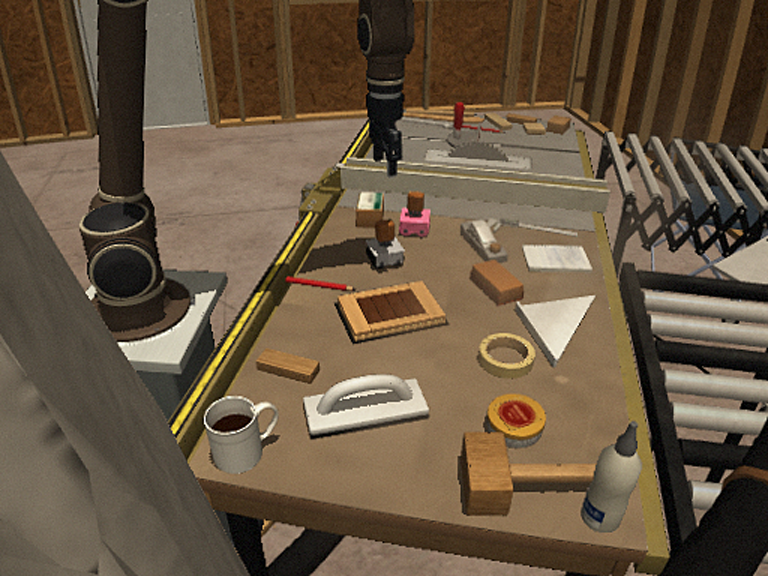

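The roller stands on its rollers at (386,250), the gripper is clear of it, and the push block at (366,405) hasn't moved.

```bash
python3 -c "
from cell import *
print(close_job())"
```

```text
the job is handed in; nothing more can be done
None
```

The job is handed in at about 15 s: all four slats were rolled down and look flush in the camera views, the roller stands released on the bare worktop, and the push block was not touched.

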